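Clamp the pastry board to the bench

TASK

Push the loose pastry board across the bench until its long edge sits flush against the metal stop rail. Then push the clamp's upright lever over, away from the board, past its dead point until it snaps down into lock and the rubber foot holds the board. Only push with the fingers: do not lift the board, and leave the bowl, the bottle and the pastry cutter where they are.

Things in the scene. Friction and masses are not known exactly. Their poses are not given: they have to be found in the camera images.
- clamp_station: Stop rail with a clamp behind it, screwed to the bench. Origin: bench level, middle of the rail face the board is pushed against. +x: level, from the board into the rail, the way to push board and lever; y along the rail. Aluminium rail y +-105, x 0 to 12, 14 mm high. Clamp at y = 0: base plate x 11 to 97, y +-38, 8 mm high; steel side plates x 17 to 73, y +-26, up to z 58 mm.
- lever_pivot (a point): The lever's pivot, fixed at station x = 52, y = 0, z = 50 mm; the lever turns about the station's y axis.
- clamp_lever (a joint): Lever angle, rad. 0 = open (the start): upright, leaning 0.08 past vertical to the board. Grows as it is pushed over to station +x and down; elevation above level = 1.65 - value. Dead point 1.0: before it a spring pushes it back open, past it the spring snaps it to its stop = locked, about 1.52, nearly level, grip's top about 65 to 75 mm above the bench. Takes 4 to 8 N at 105 mm from the pivot.
- lever_end (a point): Free end of the clamp lever on its centreline, 135 mm from its pivot. The black plastic grip covers the last 85 mm of the lever: 32 mm wide (station y), 14 mm thick.
- clamp_foot (a point): Centre of the underside of the black rubber foot (20 mm across) at the end of the clamp arm. Lever open: the foot is raised on the board's side of the lever. Lever locked: it presses on the board's top at station x = -29, y = 0.
- clamp_arm: Hold-down arm with the rubber foot: steel bar 66 mm long, 16 wide, 10 thick, moved by the lever, not to be pushed itself. Origin at its pivot (station x = 28, z = 40 mm). With the lever open it slopes up towards the board, 57 degrees above level: its end is about 100 mm above the bench and reaches to about station x = -27 mm.
- board: Loose light wooden pastry board lying flat, 160 x 200 x 20 mm, 0.35 to 0.7 kg. Origin: centre of its underside; x along the 160 mm side, towards the rail; y along the 200 mm side. Starts 40 to 80 mm short of the rail, up to 0.11 rad askew. Flush against the rail its origin is at station x = -80 mm.
- bowl: Small steel bowl, 90 mm across, 45 mm high, standing; origin at the centre of its underside. Bystander: leave alone.
- bottle: White plastic bottle, 48 mm across, 130 mm high, standing; origin at the centre of its underside. Bystander: leave alone.
- cutter: Pastry-wheel cutter lying flat, from -78 to +85 mm along its x axis: wooden handle 20 mm wide, 18 mm high; steel wheel 38 mm across at the +x end. Origin on the bench under it. Bystander: leave alone.
Things that resemble listed ones, but are neither listed nor needed, are in the scene too. Leave any red look-alike of the clamp_station alone.

How it is judged:
By the outcome, as a careful person would: the job done as asked, in the order asked, and still so for the second after the job is handed in, with the robot touching nothing.
It also fails if it takes over 61 s, if anything falls off the work surface, if the arm or the gripper's body presses on something with over 40 N, if the wrist force passes 120 N, or if a joint passes its speed limit or range.

ROBOT

A 7-joint arm with a two-finger parallel gripper is mounted at the origin on the work surface. World frame = base frame: x ahead of the robot, y to its left, z up, the work surface at z = 0. Lengths are in m, angles in rad, forces in N, time in s.
With the tool pointing down it reaches from about 0.425 to 0.8 m from the base axis. Payload 8.3 kg.
Tool frame: the origin (TCP) lies at the very end of the fingers, on their centre line; the grasp point (between the pads) lies env.pinch_z behind it (env.pinch_z is the distance from the TCP to the grasp point, in m); y points along the fingers, x is the direction in which the jaws open and shut, and the axes are right-handed (so a half turn about y gives the same grasp; the last joint's range is limited). The gripper opens to 85 mm and grips with 20 to 120 N. Pads are 22 mm wide; open, the fingers measure 114 mm over their backs; the gripper's body (76 mm by 85 mm) begins 54 mm behind the grasp point. The pads swing forward as they close: fully open they stand 13 mm farther back than shut.
Start: joints at [-1.326, 0.383, 0.016, 1.37, -0.006, 1.388, -0.046], TCP at [0.189, 0.596, 0.231] pointing down, gripper open.
Joint ranges: [-2.95, 2.95], [-0.25, 2.06], [-1.52, 1.56], [0.18, 2.33], [-1.44, 4.58], [0.02, 2.06], [-3.01, 3.01]. Speed limits (rad/s): [2.39, 2.39, 3.01, 3.01, 3.14, 3.14, 3.14].

INTERFACE

Orientations are given as a unit quaternion [x, y, z, w].
In Python, from bench import env gives the robot as it stands.
- The arm moves only by the tool move_arm, never from a script. Its argument "deltas" is a list that holds one entry, the list of rows, each a list of 7 numbers: the closure, from 0 (fully open) to 1 (shut), then the shift along the tool's x, y, z in mm, then the turn, a rotation vector about the tool's x, y, z in degrees. A call has 1 to 12 rows; each row is the pose to reach, as a shift and turn from the pose measured when the call began, along the tool's axes at that moment; what a row does not reach only later rows make up. A row lasts 1/12 s, in which the tool goes at most 41.7 mm and 7.16 degrees, less where a joint would pass 70% of its speed; a pose out of reach is approached as far as the arm can. A call with a gripper value outside its range is refused whole. The fingers move at their own pace and stop on an object; "force" is the grip in N (left out, the last holds). Time passes only in rows, so rows that repeat a pose let the fingers close. It gives the time, the measured TCP pose, the force and the opening at its end, in the units of the state.
- env.state(): the state, without advancing time (a new reading comes with each control period).
- env.camera(name): name is "side" or "top"; returns a dict with "color" (420x560x3 uint8, red, green, blue), "intrinsics" (3x3 intrinsics, pixels), "R" (3x3) and "t" (3): a world point X has camera coordinates R X + t. Camera axes: x right, y down, z forward; pixel columns grow to the right and rows downward; lengths in m; the calibration is good to about 2 mm. A picture is of the moment at which its call begins. There is no depth.
- env.finish_job(): hands the job in, once; it reports no verdict.
The state is a dict: "time": time; "joint_pos": joint angles; "qd": joint speeds; "joint_torque": joint torques, N m; "position": TCP position; "eef_rot": TCP orientation; "ft_force": force on the tool from outside, world axes, zero at the start; "moment": the same for the moment, N m; "width": finger opening in m.
Only numpy, scipy, OpenCV 4.12 (cv2) and the standard library are available. Lean on these libraries where they do the work, as an engineer would, in place of code of your own. Each camera call takes 0.05 s, during which the arm holds its last target. There are 200 camera calls.

## Working session

There is one attempt and no reset: what is moved stays moved. The work goes in short steps, Python scripts to look and compute and a tool call to move; the robot and the scene stay as the last step left them, time stands still between calls to the robot, and variables do not carry over. Pictures are saved under pics/ and viewed, about 8 in all and at most 12, crops included, and the job is handed in when it is done.

Besides the shell and the picture viewer there is one more tool, called after "Call:" as name(argument=value, ...), one argument or row to a line, values as JSON. move_arm: Moves the arm, as the interface text tells. Its arguments: {"type":"object","properties":{"deltas":{"type":"array"},"force":{"type":"number"}},"required":["deltas"]}

```bash
mkdir -p pics && ls
python3 - <<'E'
from bench import env
import cv2,numpy as np
s=env.state();print({k:np.round(v,3).tolist() for k,v in s.items()},env.pinch_z)
for n in("top","side"):
    c=env.camera(n);cv2.imwrite(f"pics/{n}0.png",c["color"][:,:,::-1]);print(n,np.round(c["intrinsics"],1).tolist(),np.round(c["R"],3).tolist(),np.round(c["t"],3).tolist())
E
```

```text
pics
{'time': 0.0, 'joint_pos': [-1.326, 0.384, 0.016, 1.371, -0.006, 1.388, -0.046], 'qd': [0.001, 0.0, 0.001, -0.0, 0.0, 0.002, 0.001], 'joint_torque': [0.0, -62.76, 0.844, -37.183, 0.016, 0.014, 0.0], 'position': [0.189, 0.595, 0.23], 'eef_rot': [0.571, 0.417, -0.418, -0.57], 'ft_force': [0.686, -0.563, 0.014], 'moment': [0.02, 0.002, -0.014], 'width': 0.085} 0.0187
top [[404.0, 0.0, 280.4], [0.0, 404.0, 212.1], [0.0, 0.0, 1.0]] [[0.169, -0.986, -0.002], [-0.96, -0.164, -0.227], [0.223, 0.04, -0.974]] [-0.093, 0.52, 0.793]
side [[410.8, 0.0, 277.1], [0.0, 410.8, 204.2], [0.0, 0.0, 1.0]] [[0.917, -0.397, 0.021], [-0.187, -0.478, -0.858], [0.351, 0.783, -0.513]] [-0.463, 0.194, 0.874]
```

View pics/top0.png

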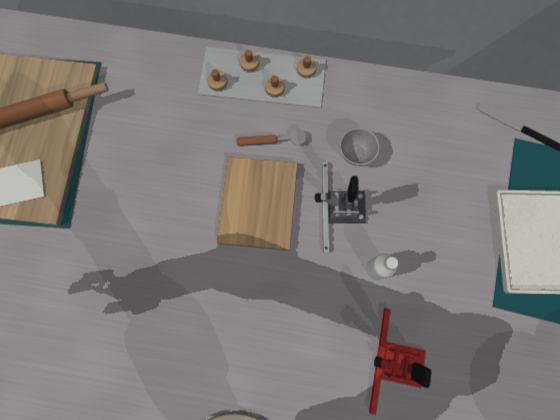

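View pics/side0.png

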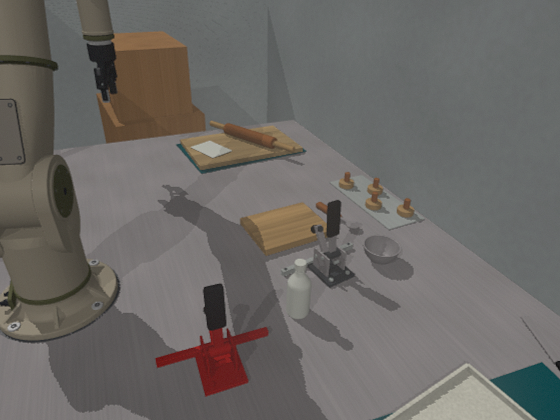

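The top view shows these look-alikes:
- **Clamp:** grey rail and clamp at (325,207)/(347,206), and a red one at (400,365), which I leave alone.
- **Board:** loose board at (258,203), and a large board with a rolling pin at (45,140), which isn't the loose one.

The bowl is at (360,148), the bottle at (382,266) and the cutter at (275,139). I choose the grey clamp and the small board, and check both in a crop.

```bash
cat > h.py <<'E'
import numpy as np,cv2
from bench import env
from scipy.spatial.transform import Rotation as Ro
def shot(n,name=None):
    c=env.camera(n)
    if name: cv2.imwrite(f"pics/{name}.png",c["color"][:,:,::-1])
    return c
def back(c,px,z):
    K,R,t=c["intrinsics"],c["R"],c["t"]
    o=-R.T@t; d=R.T@np.linalg.inv(K)@np.array([px[0],px[1],1.]); return o+d*(z-o[2])/d[2]
def proj(c,X):
    p=(c["R"]@np.array(X).T).T+c["t"]; p=p@c["intrinsics"].T; return p[:,:2]/p[:,2:]
def crop(c,x0,y0,w,h,k,name):
    cv2.imwrite(f"pics/{name}.png",cv2.resize(c["color"][y0:y0+h,x0:x0+w,::-1],None,fx=k,fy=k,interpolation=cv2.INTER_CUBIC))
E
python3 - <<'E'
from h import *
c=shot("top");crop(c,205,120,200,150,4,"crop1")
print(Ro.from_quat(env.state()["eef_rot"]).as_matrix().round(3))
E
```

```text
[[ 0.303 -0.    -0.953]
 [ 0.953 -0.001  0.303]
 [-0.001 -1.    -0.   ]]
```

View pics/crop1.png

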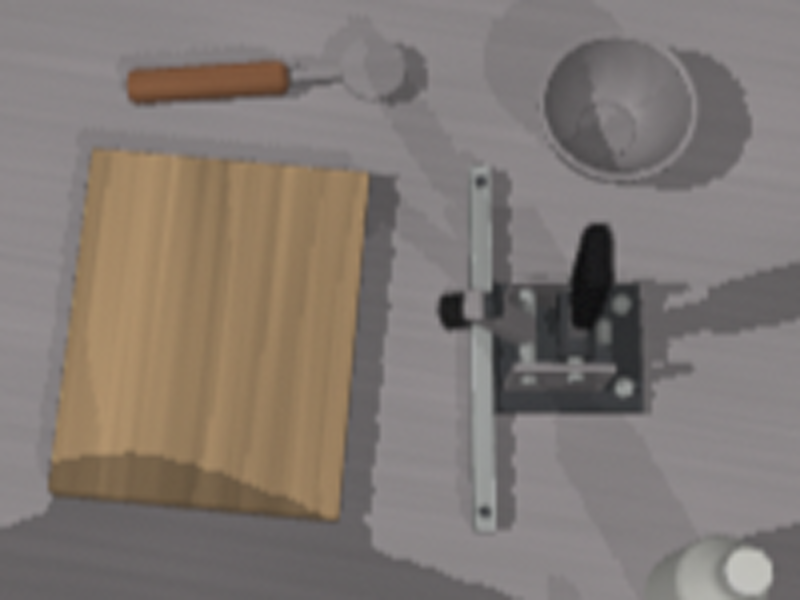

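The crop confirms the grey rail, its clamp with the lever upright, and the board askew. Crop pixels are board corners (93,150), (368,172), (338,520), (50,492); rail front edge (473,168)–(477,530).

```bash
cat >> h.py <<'E'
P=lambda c,p,z:back(c,(p[0]/4+205-.4,p[1]/4+120-.4),z)
E
python3 - <<'E'
from h import *
c=shot("top")
print("cam",(-c["R"].T@c["t"]).round(3))
B=np.array([P(c,p,.02) for p in[(93,150),(368,172),(338,520),(50,492)]]);print(B.round(4))
n=lambda i,j:np.linalg.norm(B[i]-B[j]).round(4)
print("sides",n(0,1),n(1,2),n(2,3),n(3,0),"ctr",B.mean(0).round(4))
r=np.array([P(c,p,.014) for p in[(473,168),(477,530)]]);print(r.round(4),np.linalg.norm(r[0]-r[1]))
r2=np.array([P(c,p,.014) for p in[(490,168),(496,530)]]);print(r2.round(4))
y=(r[0]-r[1]);y/=np.linalg.norm(y);x=np.array([y[1],-y[0],0]);o=r.mean(0);o[2]=0
print("origin",o.round(4),"x",x.round(4),"y",y.round(4))
print("board in station",[( (b-o)@x*1e3).round(1) for b in B],[( (b-o)@y*1e3).round(1) for b in B])
np.save("st.npy",np.array([o,x,y]))
S=lambda v:o+x*v[0]+y*v[1]+np.array([0,0,v[2]])
e=S((.052-.135*np.sin(.08),0,.05+.135*np.cos(.08)))
for nm,v in[("lever end",(.041,0,.1846)),("baseTL",(.097,.038,.008)),("baseBR",(.097,-.038,.008)),("armend",(-.008,0,.095))]:
  print(nm,((proj(c,[S(v)])[0]-[205,120])*4).round(0))
for nm,p,z in[("bowl",(610,110),.03),("bottlecap",(748,570),.13),("cutL",(128,85),.009),("cutR",(400,70),.01)]:
  q=P(c,p,z)-o;print(nm,(q@x*1e3).round(),(q@y*1e3).round())
E
```

```text
cam [ 0.338 -0.038  0.89 ]
[[ 0.6441  0.1376  0.02  ]
 [ 0.6575 -0.0194  0.02  ]
 [ 0.4583 -0.0352  0.02  ]
 [ 0.4469  0.1215  0.02  ]]
sides 0.1575 0.1998 0.1572 0.1978 ctr [0.5517 0.0511 0.02  ]
[[ 0.6722 -0.0782  0.014 ]
 [ 0.4665 -0.1107  0.014 ]] 0.20828302039771313
[[ 0.6739 -0.0878  0.014 ]
 [ 0.4682 -0.1208  0.014 ]]
origin [ 0.5694 -0.0944  0.    ] x [ 0.156  -0.9878  0.    ] y [0.9878 0.156  0.    ]
board in station [np.float64(-217.5), np.float64(-60.4), np.float64(-75.8), np.float64(-232.4)] [np.float64(110.0), np.float64(98.8), np.float64(-100.5), np.float64(-87.3)]
lever end [602. 253.]
baseTL [643. 282.]
baseBR [647. 414.]
armend [474. 304.]
bowl 76.0 134.0
bottlecap 115.0 -137.0
cutL -200.0 155.0
cutR -42.0 166.0
```

Call:
move_arm(
  deltas=[
    [[0.4,-26,7,-38,0,5.3,0],[0.4,-51,13,-77,0,10.6,0],[0.4,-77,20,-115,0,15.9,0],[0.4,-102,27,-153,0,21.1,0],[0.4,-128,33,-192,0,26.4,0],[0.4,-154,40,-230,0,31.7,0],[0.4,-179,47,-268,0,37,0],[0.4,-205,53,-307,0,42.3,0],[0.4,-230,60,-345,0,47.6,0],[0.4,-256,67,-383,0,52.8,0],[0.4,-281,73,-422,0,58.1,0],[0.4,-307,80,-460,0,63.4,0]],
  ],
)

```text
time: 1.2
position: [0.499, 0.2073, 0.1594]
eef_rot: [0.705, 0.054, -0.054, -0.705]
ft_force: [0.4, 1.8, -0.1]
width: 0.0514
```

```bash
cat >> h.py <<'E'
def rep():
    s=env.state();o,x,y=np.load("st.npy");R=Ro.from_quat(s["eef_rot"]).as_matrix();p=s["position"]-o;f=np.array(s["ft_force"])
    print("t",round(s["time"],2),"TCP st mm",(np.array([p@x,p@y,p[2]])*1e3).round(1),"F st",np.round([f@x,f@y,f[2]],1),"w",round(s["width"],4))
    st=np.array([x,y,[0,0,1]]);print("tool axes in st (rows x,y,z)",(st@R).T.round(3).tolist())
E
python3 -c "from h import *;rep()"
```

```text
t 1.2 TCP st mm [-309.   -22.4  159.4] F st [-1.7  0.7 -0.1] w 0.0514
tool axes in st (rows x,y,z) [[0.004, 1.0, -0.0], [0.001, -0.0, -1.0], [-1.0, 0.004, -0.001]]
```

Call:
move_arm(
  deltas=[
    [[0.4,13,30,-25,0,0,0],[0.4,26,60,-45,0,0,0],[0.4,26,90,-45,0,0,0],[0.4,26,120,-45,0,0,0],[0.4,26,145,-45,0,0,0],[0.4,26,153,-45,0,0,0],[0.4,26,153,-45,0,0,0],[0.4,26,153,-45,0,0,0]],
  ],
)

```text
time: 1.87
position: [0.5319, 0.1668, 0.0071]
eef_rot: [0.705, 0.054, -0.054, -0.705]
ft_force: [-0.0, -0.2, 0.6]
width: 0.0514
```

```bash
python3 -c "
from h import *
rep()
c=shot('side');crop(c,180,120,200,150,4,'side1')"
```

```text
t 1.87 TCP st mm [-263.8    3.8    7.1] F st [ 0.2 -0.1  0.6] w 0.0514
tool axes in st (rows x,y,z) [[0.004, 1.0, 0.0], [0.001, 0.0, -1.0], [-1.0, 0.004, -0.001]]
```

View pics/side1.png

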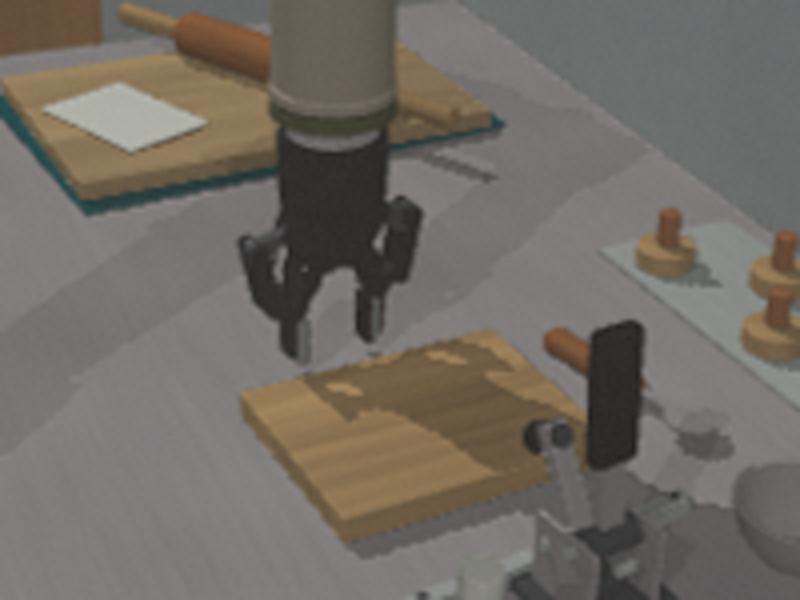

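Call:
move_arm(
  deltas=[
    [[0.4,0,3,-8,0,0,0],[0.4,0,3,-16,0,0,0],[0.4,0,3,-22,0,0,0],[0.4,0,3,-28,0,0,0],[0.4,0,3,-34,0,0,0],[0.4,0,3,-40,0,0,0],[0.4,0,3,-46,0,0,0],[0.4,0,3,-52,0,0,0],[0.4,0,3,-58,0,0,0],[0.4,0,3,-64,0,0,0],[0.4,0,3,-70,0,0,0],[0.4,0,3,-74,0,0,0]],
  ],
)

```text
time: 2.92
position: [0.5444, 0.0939, 0.0056]
eef_rot: [-0.705, -0.055, 0.053, 0.705]
ft_force: [-1.0, 5.9, 4.3]
width: 0.0509
```

```bash
python3 -c "
from h import *
rep()
c=shot('top');crop(c,205,120,200,150,4,'top2')"
```

```text
t 2.92 TCP st mm [-189.9    4.8    5.6] F st [-6.  -0.1  4.3] w 0.0509
tool axes in st (rows x,y,z) [[0.004, 1.0, 0.003], [-0.001, 0.003, -1.0], [-1.0, 0.004, 0.001]]
```

View pics/top2.png

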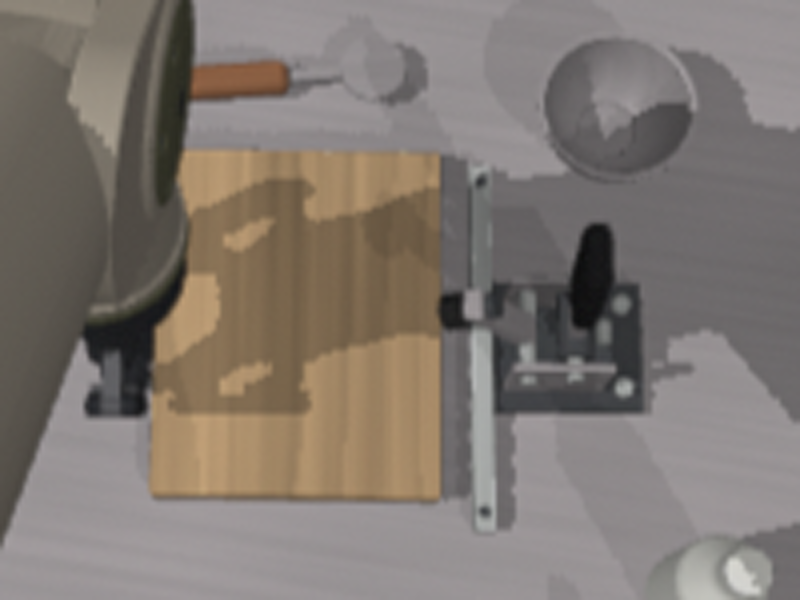

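The board is now square to the rail, with a gap of about 18 mm between its edge (440) and the rail (473).

Call:
move_arm(
  deltas=[
    [[0.4,0,0,-5,0,0,0],[0.4,0,0,-10,0,0,0],[0.4,0,0,-14,0,0,0],[0.4,0,0,-16,0,0,0],[0.4,0,0,-17,0,0,0],[0.4,0,0,-18,0,0,0]],
  ],
)

```text
time: 3.47
position: [0.5467, 0.0771, 0.0056]
eef_rot: [-0.704, -0.055, 0.053, 0.706]
ft_force: [-3.3, 11.0, 4.3]
width: 0.0509
```

```bash
python3 -c "
from h import *
rep()"
```

```text
t 3.47 TCP st mm [-172.9    4.4    5.6] F st [-11.4  -1.6   4.3] w 0.0509
tool axes in st (rows x,y,z) [[0.004, 1.0, 0.003], [-0.002, 0.003, -1.0], [-1.0, 0.004, 0.002]]
```

Force is rising, so contact is starting; I press gently on.

Call:
move_arm(
  deltas=[
    [[0.4,0,0,-1,0,0,0],[0.4,0,0,-2,0,0,0],[0.4,0,0,-3,0,0,0],[0.4,0,0,-3,0,0,0]],
  ],
)

```text
time: 3.8
position: [0.5464, 0.0768, 0.0056]
eef_rot: [-0.703, -0.055, 0.054, 0.707]
ft_force: [-3.9, 11.1, 4.8]
width: 0.0512
```

```bash
python3 -c "
from h import *
rep()
c=shot('top');crop(c,255,150,100,110,5,'top3')"
```

```text
t 3.8 TCP st mm [-172.7    4.1    5.6] F st [-11.6  -2.1   4.8] w 0.0512
tool axes in st (rows x,y,z) [[0.001, 1.0, 0.002], [-0.005, 0.002, -1.0], [-1.0, 0.001, 0.005]]
```

View pics/top3.png

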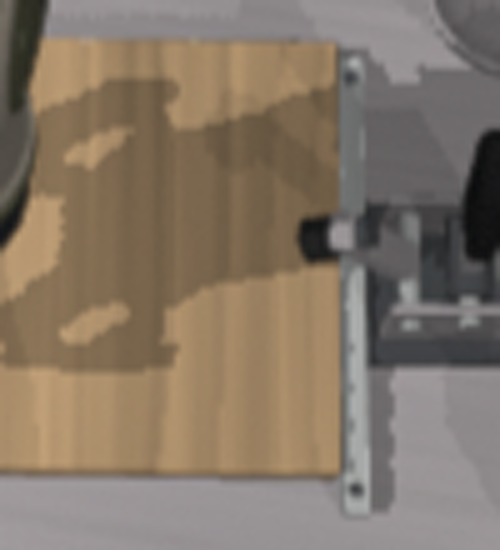

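The board's edge (about 338) looks within a pixel or two of the rail edge (about 343). I press a bit harder, raised slightly, to confirm it's a hard stop.

Call:
move_arm(
  deltas=[
    [[0.4,0,-2,-2,0,0,0],[0.4,0,-2,-4,0,0,0],[0.4,0,-2,-6,0,0,0],[0.4,0,-2,-7,0,0,0],[0.4,0,-2,-7,0,0,0]],
  ],
)

```text
time: 4.27
position: [0.5461, 0.0765, 0.0069]
eef_rot: [-0.701, -0.056, 0.057, 0.709]
ft_force: [-2.4, 21.3, -1.2]
width: 0.051
```

```bash
python3 -c "
from h import *
rep()
c=shot('top');g=c['color'].astype(int)
for v in(162,172,182,220,230,240): print(v,[tuple(q) for q in g[v,318:332].tolist()])"
```

```text
t 4.27 TCP st mm [-172.5    3.6    6.9] F st [-21.5   0.9  -1.2] w 0.051
tool axes in st (rows x,y,z) [[-0.004, 1.0, -0.0], [-0.012, -0.0, -1.0], [-1.0, -0.004, 0.012]]
162 [(146, 121, 91), (145, 120, 91), (153, 127, 95), (152, 127, 95), (106, 95, 81), (110, 112, 111), (130, 132, 131), (166, 168, 167), (162, 164, 163), (131, 130, 130), (112, 108, 110), (117, 113, 115), (136, 132, 133), (140, 135, 137)]
172 [(113, 94, 71), (110, 91, 69), (114, 96, 72), (112, 93, 71), (104, 93, 79), (109, 111, 110), (110, 111, 111), (108, 109, 109), (106, 108, 106), (104, 105, 103), (100, 96, 97), (100, 97, 98), (100, 96, 97), (100, 96, 98)]
182 [(109, 91, 69), (119, 99, 75), (122, 102, 76), (125, 104, 78), (127, 109, 87), (115, 116, 114), (109, 112, 110), (109, 111, 109), (107, 108, 107), (108, 109, 109), (100, 97, 98), (99, 96, 97), (100, 97, 98), (101, 97, 98)]
220 [(166, 138, 104), (166, 137, 102), (167, 139, 104), (166, 137, 103), (161, 134, 101), (111, 104, 95), (125, 127, 127), (147, 150, 148), (166, 169, 168), (159, 161, 160), (98, 100, 100), (55, 55, 58), (64, 65, 68), (66, 68, 71)]
230 [(168, 140, 105), (168, 139, 104), (167, 140, 105), (167, 139, 105), (163, 136, 103), (113, 106, 95), (130, 133, 133), (167, 169, 169), (167, 170, 169), (163, 165, 163), (139, 140, 139), (113, 110, 111), (112, 108, 110), (112, 107, 109)]
240 [(157, 131, 98), (168, 140, 105), (169, 141, 105), (169, 140, 105), (166, 138, 104), (114, 102, 87), (126, 128, 127), (151, 154, 152), (163, 166, 164), (166, 169, 168), (166, 168, 167), (117, 113, 115), (111, 107, 108), (111, 108, 110)]
```

Force rose to 21 N with no travel, and the pixel rows show the same board-to-rail seam along the whole edge, so it is flush. Now I back off, rise, close the fingers and go to the lever.

Call:
move_arm(
  deltas=[
    [[0.4,0,0,10,0,0,0],[0.4,0,0,25,0,0,0],[0.6,0,-30,25,0,0,0],[0.8,0,-70,25,0,0,0],[1,0,-110,25,0,0,0],[1,0,-150,25,0,0,0],[1,0,-190,25,0,0,0],[1,-2,-195,-10,0,0,0],[1,-4,-195,-50,0,0,0],[1,-4,-195,-90,0,0,0],[1,-4,-195,-130,0,0,0],[1,-4,-195,-150,0,0,0]],
  ],
)

```text
time: 5.32
position: [0.5657, -0.0819, 0.2003]
eef_rot: [-0.702, -0.054, 0.055, 0.708]
ft_force: [-0.0, 0.0, 0.9]
width: 0.0001
```

```bash
python3 -c "
from h import *
rep()
c=shot('side');crop(c,230,80,200,150,4,'side4')"
```

```text
t 5.32 TCP st mm [-12.9  -1.7 200.3] F st [-0.1 -0.   0.9] w 0.0001
tool axes in st (rows x,y,z) [[0.003, 1.0, -0.001], [-0.008, -0.0, -1.0], [-1.0, 0.003, 0.008]]
```

View pics/side4.png

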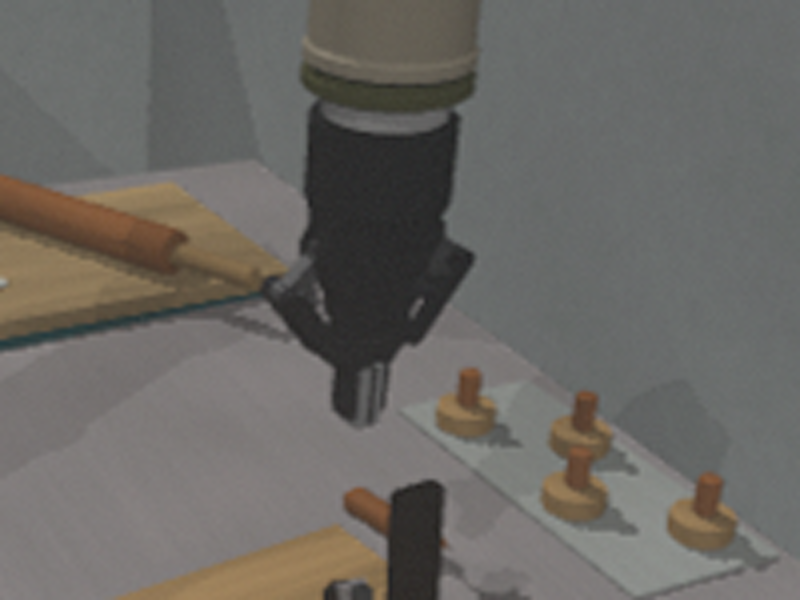

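Call:
move_arm(
  deltas=[
    [[1,2,25,0,0,0,0],[1,2,46,0,0,0,0],[1,2,46,-14,0,0,0],[1,2,46,-28,0,0,0],[1,2,46,-38,0,0,0],[1,2,46,-48,0,0,0],[1,2,46,-58,0,0,0],[1,2,46,-68,0,0,0],[1,2,47,-78,0,0,0],[1,2,47,-78,0,0,0]],
  ],
)

```text
time: 6.2
position: [0.5785, -0.1622, 0.152]
eef_rot: [-0.702, -0.051, 0.053, 0.708]
ft_force: [-1.3, 5.8, -1.9]
width: -0.0001
```

```bash
python3 -c "
from h import *
rep()
c=shot('side');crop(c,230,80,200,150,4,'side5')"
```

```text
t 6.2 TCP st mm [ 68.4  -1.5 152. ] F st [-5.9 -0.4 -1.9] w -0.0001
tool axes in st (rows x,y,z) [[0.009, 1.0, -0.002], [-0.008, -0.002, -1.0], [-1.0, 0.009, 0.008]]
```

View pics/side5.png

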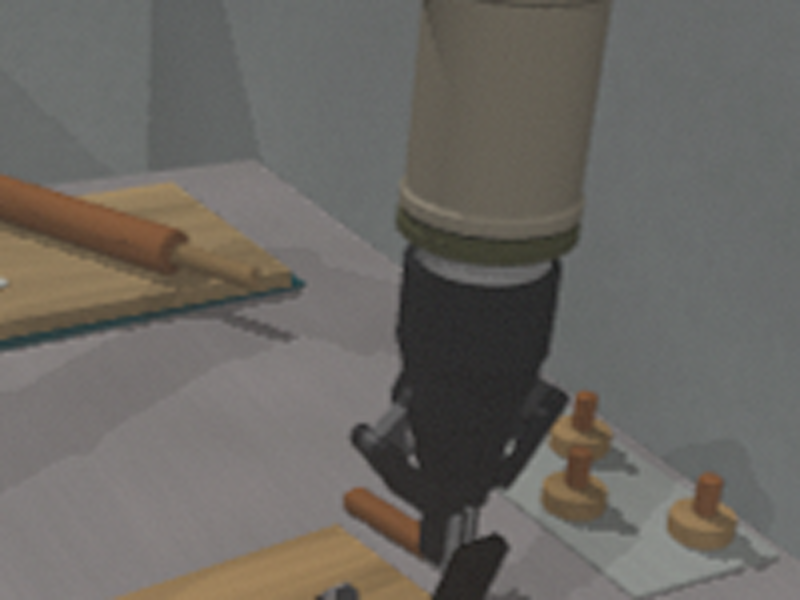

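The lever is leaning over under the finger at 6 N. I continue along the arc past the dead point.

Call:
move_arm(
  deltas=[
    [[1,1,4,-10,0,0,0],[1,1,7,-20,0,0,0],[1,1,11,-28,0,0,0],[1,1,16,-37,0,0,0],[1,1,22,-44,0,0,0],[1,1,27,-50,0,0,0],[1,1,33,-56,0,0,0],[1,1,40,-61,0,0,0],[1,1,47,-66,0,0,0],[1,1,54,-70,0,0,0],[1,1,60,-73,0,0,0],[1,1,60,-73,0,0,0]],
  ],
)

```text
time: 7.25
position: [0.5891, -0.2334, 0.0897]
eef_rot: [-0.702, -0.05, 0.054, 0.708]
ft_force: [-0.5, -0.2, 0.3]
width: -0.0002
```

```bash
python3 -c "
from h import *
rep()
c=shot('side');crop(c,230,130,200,150,4,'side6')"
```

```text
t 7.25 TCP st mm [140.4  -2.2  89.7] F st [ 0.1 -0.5  0.3] w -0.0002
tool axes in st (rows x,y,z) [[0.009, 1.0, -0.005], [-0.009, -0.005, -1.0], [-1.0, 0.009, 0.009]]
```

View pics/side6.png

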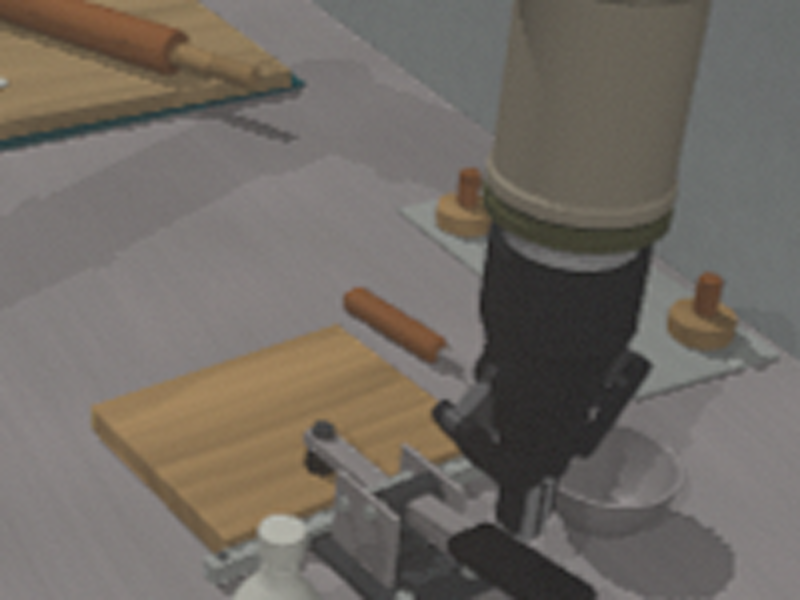

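The lever has snapped down, the foot is on the board, and the wrist reads 0 N. I retreat straight up and clear, then check.

Call:
move_arm(
  deltas=[
    [[1,0,-20,0,0,0,0],[1,0,-60,0,0,0,0],[1,0,-100,0,0,0,0],[1,0,-140,0,0,0,0],[1,0,-160,30,0,0,0],[1,0,-160,70,0,0,0],[1,0,-160,110,0,0,0],[1,0,-160,150,0,0,0],[1,0,-160,190,0,0,0],[1,0,-160,230,0,0,0],[1,0,-160,270,0,0,0],[1,0,-160,300,0,0,0]],
  ],
)

```text
time: 8.3
position: [0.5452, 0.0667, 0.2538]
eef_rot: [-0.702, -0.052, 0.055, 0.709]
ft_force: [0.2, 0.1, 0.0]
width: -0.0001
```

```bash
python3 -c "
from h import *
rep()
c=shot('top');d=shot('side')
crop(c,235,120,180,170,3,'a');crop(d,230,150,180,170,3,'b')
im=np.hstack([cv2.imread('pics/a.png')[:,:400],cv2.imread('pics/b.png')[:,:400]]);cv2.imwrite('pics/final.png',im)
o,x,y=np.load('st.npy');S=lambda v:o+x*v[0]+y*v[1]+np.array([0,0,v[2]])
E=[S((.052+.135*np.cos(.13),0,.05+.135*np.sin(.13)))]+[S((0,s*.1+.005,.02)) for s in(1,-1)]
for k,(cc,a,b) in(('top',(c,235,120)),('side',(d,230,150))):
  print(k,((proj(cc,E)-[a,b])*3).round().tolist())"
```

```text
t 8.3 TCP st mm [-162.9    1.3  253.8] F st [-0.1  0.3  0. ] w -0.0001
tool axes in st (rows x,y,z) [[0.005, 1.0, -0.003], [-0.01, -0.003, -1.0], [-1.0, 0.005, 0.01]]
top [[538.0, 242.0], [264.0, 121.0], [267.0, 383.0]]
side [[435.0, 396.0], [362.0, 267.0], [164.0, 346.0]]
```

View pics/final.png

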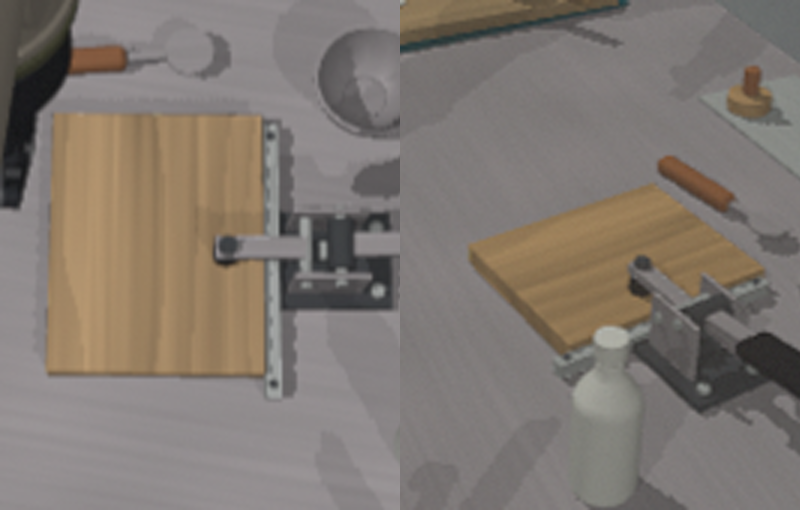

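Board edge (265 px) lies along the rail, and the foot is down on the board at (228,248). One last look at the grip's angle.

```bash
python3 -c "
from h import *
d=shot('side');o,x,y=np.load('st.npy');S=lambda v:o+x*v[0]+y*v[1]+np.array([0,0,v[2]])
im=cv2.resize(d['color'][220:320,300:420,::-1],None,fx=6,fy=6,interpolation=cv2.INTER_CUBIC)
for e,col in((.13,(0,255,0)),(.35,(0,0,255))):
  q=lambda r,w:S((.052+r*np.cos(e)-.007*np.sin(e),w,.05+r*np.sin(e)+.007*np.cos(e)))
  p=((proj(d,[q(.05,-.016),q(.135,-.016),q(.135,.016),q(.05,.016)])-[300,220]+.5)*6).astype(int);cv2.polylines(im,[p],True,col,1)
cv2.imwrite('pics/grip.png',im)"
```

```text
(no output)
```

View pics/grip.png

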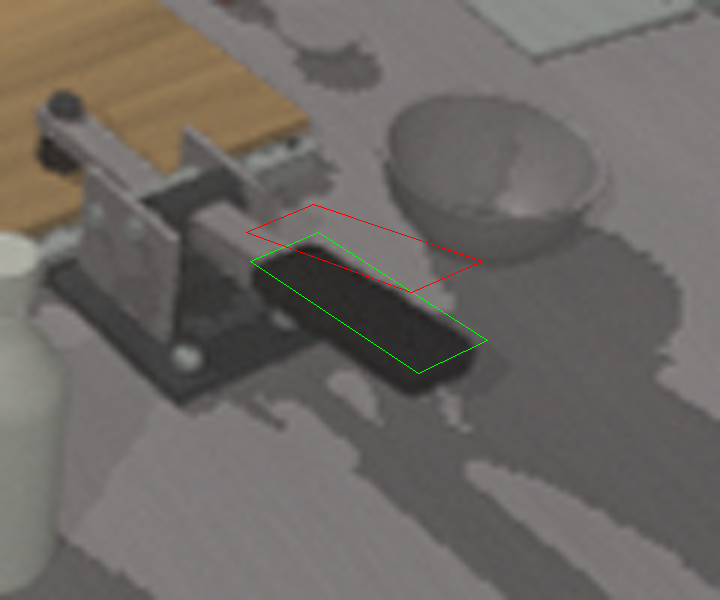

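The grip matches the locked outline (green), so I hand the job in.

```bash
python3 -c "
from bench import env
print(env.finish_job())"
```

```text
the job is handed in; nothing more can be done
None
```

I pushed the board flush against the rail and locked the clamp on it, then handed the job in at about 8.5 s on the robot's clock. The hand-in reports no verdict.

- **Board:** I pushed it with two spread fingers until it was square. I then pressed to 21 N with no further travel. The gap to the rail looked the same along the whole edge, within a pixel (about 2 mm).
- **Clamp:** Closed fingers pushed the lever through its arc at about 6 N when read, early in the push. It snapped down past the dead point. The last pictures show the grip matching the computed locked outline to within a few millimetres and the rubber foot on the board.
- **Other objects:** The bowl, bottle and cutter look unmoved, judged by eye from the pictures. The red look-alike clamp was never approached.
- **Arm at hand-in:** It was clear of everything, with the wrist force near 0 N.

No checks failed. The first press on the board was unclear: it stopped moving at only 11 N, with about 4 N of upward force on the fingers, probably from a fingertip touching the bench. I raised the fingers 2 mm and pressed harder, which confirmed the rail as the stop.

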